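# Fetch the clog from behind the tack tins

### The job

In the clog maker's caddy a wooden clog blank lies behind three tack tins: first stand all three tins upright in the grey side tray, with the clog still in its place, then lay the clog sole up on the cork mat, centred and lengthwise along it (the toe may point either way), while the tins wait in the tray. Then put the tins back in the caddy, each standing centred on the pad of its own colour, whichever pad it stood on before. Keep the tins upright throughout and do not disturb the glue pot.

Things in the scene. Friction and masses are not known exactly. Their poses are not given: they have to be found in the camera images.
- tin_red: Closed round tack tin, bare steel with a red lid and red band, 44 mm diameter, 60 mm tall, about 140 g; stands upright in the dark wooden caddy at the start. Origin: centre of its underside; z up along its axis.
- pad_red: Fixed red square pad, 60 x 60 x 3 mm, on the caddy's floor: the place of the red tin. Origin: centre of its underside, 4 mm above the bench (top at 7 mm). x, y along its edges; the three pads lie in a row along their y, 80 mm between centres, in any order of colour. At the start a tin of any colour stands on each. The caddy (dark wood, fixed, 170 x 280 mm) has a rim only 14 mm above the bench.
- tin_yellow: Closed round tack tin, bare steel with a yellow lid and yellow band, 44 mm diameter, 60 mm tall, about 140 g; stands upright in the dark wooden caddy at the start. Origin: centre of its underside; z up along its axis.
- pad_yellow: Fixed yellow square pad, 60 x 60 x 3 mm, on the caddy's floor: the place of the yellow tin. Origin: centre of its underside, 4 mm above the bench (top at 7 mm). x, y along its edges; the three pads lie in a row along their y, 80 mm between centres, in any order of colour. At the start a tin of any colour stands on each. The caddy (dark wood, fixed, 170 x 280 mm) has a rim only 14 mm above the bench.
- tin_blue: Closed round tack tin, bare steel with a blue lid and blue band, 44 mm diameter, 60 mm tall, about 140 g; stands upright in the dark wooden caddy at the start. Origin: centre of its underside; z up along its axis.
- pad_blue: Fixed blue square pad, 60 x 60 x 3 mm, on the caddy's floor: the place of the blue tin. Origin: centre of its underside, 4 mm above the bench (top at 7 mm). x, y along its edges; the three pads lie in a row along their y, 80 mm between centres, in any order of colour. At the start a tin of any colour stands on each. The caddy (dark wood, fixed, 170 x 280 mm) has a rim only 14 mm above the bench.
- clog: Child's clog blank, pale wood, 150 mm long, 52 mm wide (sides straight over the middle 98 mm, round ends), 42 mm tall: sole at 24 to 42 mm on a heel and a front block, open arch between; 150 g. Lies on the caddy's 4 mm floor along the row, on the pads' +x side, some 15 mm from the tins (no room for a finger) and 30 mm from the rim behind. Origin: centre of its underside; x to the toe, z up.
- tray: Fixed empty grey metal side tray, 270 mm (its x) by 100 mm (its y), floor 4 mm thick, 4 mm walls, rim 12 mm above the bench; room for the three tins in a line 80 mm apart. To the left or right of the caddy. Origin: centre of its underside, on the bench; z up.
- mat: Fixed brown cork nailing mat, 180 mm (its x) by 82 mm (its y), 6 mm thick, on the bench at the other side of the caddy. Origin: centre of its underside; x along its length, z up.
- glue_pot: Open steel pot with a green band, pale glue inside, 72 mm diameter, 50 mm tall, about 500 g, loose on the bench beyond the caddy; to be left alone. Origin: centre of its underside; z up.
Not all that is in view belongs to the job. Of the things like the pad_red, leave any that is pink or turquoise; of the rest the smaller one is meant.

How it is judged:
By the outcome, as a careful person would: the job done as asked, in the order asked, and still so for the second after the job is handed in, with the robot touching nothing.
It also fails if it takes over 136 s, if anything falls off the work surface, if the arm or the gripper's body presses on something with over 40 N, if the wrist force passes 120 N, or if a joint passes its speed limit or range.

### The arm

A 6-joint arm with a two-finger parallel gripper is mounted at the origin on the work surface. World frame = base frame: x ahead of the robot, y to its left, z up, the work surface at z = 0. Lengths are in m, angles in rad, forces in N, time in s.
With the tool pointing down it reaches from about 0.325 to 0.75 m from the base axis. Payload 7.6 kg.
Tool frame: the origin (TCP) lies at the very end of the fingers, on their centre line; the grasp point (between the pads) lies 19 mm behind it; z points along the fingers, y is the line along which they close (so a half turn about z gives the same grasp; the last joint's range is limited). The gripper opens to 85 mm and grips with 20 to 120 N. Pads are 22 mm wide; open, the fingers measure 114 mm over their backs; the gripper's body (76 mm by 85 mm) begins 54 mm behind the grasp point. The pads swing forward as they close: fully open they stand 13 mm farther back than shut.
Start: joints at [1.097, 0.052, 1.401, -0, 1.689, -0.07], TCP at [0.206, 0.483, 0.231] pointing down, gripper open.
Joint ranges: [-2.9, 2.9], [-0.91, 2.17], [0.12, 2.37], [-1.06, 4.2], [0.26, 2.73], [-2.93, 2.93]. Speed limits (rad/s): [2.57, 2.57, 3.01, 3.14, 3.14, 3.14].

### API

Orientations are given as a 3x3 rotation matrix whose columns are the frame's x, y, z axes.
In Python, from bench import robot gives the robot as it stands. The module is installed in compiled form; this text tells all that it offers.
- The arm moves only by the tool step_arm, never from a script. Its argument "plan" is one flat list of numbers, 5 for each row, row after row: the shift along the tool's x, y, z in mm, then the turn about the tool's z in rad, then the closure, from -1 (fully open) to 1 (shut). In form: [dx, dy, dz, twist, jaw, dx, dy, dz, twist, jaw, ...]. A call has 1 to 10 rows; each row shifts and turns the commanded pose from where the row before left it, along the tool's axes as they then stand; what a row does not reach is not made up. A row lasts 1/8 s, in which the tool goes at most 62.5 mm and 10.7 degrees, less where a joint would pass 70% of its speed; a pose out of reach is approached as far as the arm can. A call with a gripper value outside its range is refused whole. The fingers move at their own pace and stop on an object; "force" is the grip in N (left out, the last holds). Time passes only in rows, so rows that do not move let the fingers close. It gives the time, the measured TCP pose, the force, the opening and the grip force at its end, in the units of the state.
- robot.state(): the state, without advancing time (a new reading comes with each control period).
- robot.snapshot(name): name is "scene" or "top" or "wrist"; returns a dict with "img" (384x512x3 uint8, red, green, blue), "vfov" (degrees; the focal length in pixels is half the picture's height over the tangent of half this angle, whatever the lens; pixels are square), "cx", "cy" (the principal point, pixels), "pose" (4x4, takes a point from camera to world coordinates). Camera axes: x right, y down, z forward; pixel columns grow to the right and rows downward; lengths in m; the calibration is good to about 2 mm. A picture is of the moment at which its call begins. There is no depth.
- robot.sign_off(): hands the job in; it is judged then, once.
The state is a dict: "time_s": time; "joint_pos": joint angles; "qvel": joint speeds; "joint_torque": joint torques, N m; "tcp_pos": TCP position; "orientation": TCP orientation; "ft_force": force on the tool from outside, world axes, zero at the start; "torque": the same for the moment, N m; "gripper_width": opening from 0.0 (shut) to 1.0 (fully open); "finger_force": force on a finger pad.
Only numpy, scipy, OpenCV 4.12 (cv2) and the standard library are available. Lean on these libraries where they do the work, as an engineer would, in place of code of your own. Each camera call takes 0.05 s, during which the arm holds its last target. There are 200 camera calls.

## Working session

There is one attempt and no reset: what is moved stays moved. The work goes in short steps, Python scripts to look and compute and a tool call to move; the robot and the scene stay as the last step left them, time stands still between calls to the robot, and variables do not carry over. Pictures are saved under pics/ and viewed, at most 14 in all, crops included, and the job is handed in when it is done.

Besides the shell and the picture viewer there is one more tool, called after ">>>" by a JSON object that holds its "method" and its "body", one argument or row to a line. step_arm: Moves the arm, as the interface text tells. Its arguments: {"type":"object","properties":{"plan":{"type":"array","items":{"type":"number"}},"force":{"type":"number"}},"required":["plan"]}

```bash
mkdir -p pics; cat > h.py <<'E'
import numpy as np, cv2
from bench import robot
def snap(n,f=None):
    s=robot.snapshot(n)
    if f: cv2.imwrite(f'pics/{f}.png',s['img'][:,:,::-1])
    return s
def ray(s,u,v):
    f=192/np.tan(np.radians(s['vfov'])/2)
    d=np.array([(u-s['cx'])/f,(v-s['cy'])/f,1.0]); P=np.array(s['pose'])
    return P[:3,3],P[:3,:3]@d
def onz(s,u,v,z):
    o,d=ray(s,u,v); return o+d*(z-o[2])/d[2]
def proj(s,p):
    f=192/np.tan(np.radians(s['vfov'])/2); P=np.array(s['pose'])
    c=P[:3,:3].T@(np.array(p)-P[:3,3]); return s['cx']+f*c[0]/c[2],s['cy']+f*c[1]/c[2]
E
python3 - <<'E'
from h import *
np.set_printoptions(precision=3,suppress=True)
a=snap('top');b=snap('scene')
im=np.hstack([a['img'],b['img']])
cv2.imwrite('pics/top1.png',cv2.resize(a['img'][:,:,::-1],(800,600),interpolation=cv2.INTER_CUBIC))
cv2.imwrite('pics/scene1.png',b['img'][:,:,::-1])
for s in(a,b): print(s['vfov'],s['cx'],s['cy'],s['pose'])
print(robot.state()['orientation'],robot.state()['time_s'])
E
```

```text
46.47830936154884 248.9647243194352 188.6429522892703 [[-0.008 -0.998  0.068  0.355]
 [-1.     0.007 -0.017  0.079]
 [ 0.017 -0.068 -0.998  1.144]
 [ 0.     0.     0.     1.   ]]
45.53659205086808 257.9605405214621 195.711746521518 [[ 0.403  0.592 -0.698  1.271]
 [ 0.915 -0.271  0.298 -0.285]
 [-0.013 -0.759 -0.651  0.811]
 [ 0.     0.     0.     1.   ]]
[[-0.92   0.393 -0.001]
 [ 0.393  0.92  -0.001]
 [ 0.    -0.001 -1.   ]] 0.1
```

View pics/top1.png

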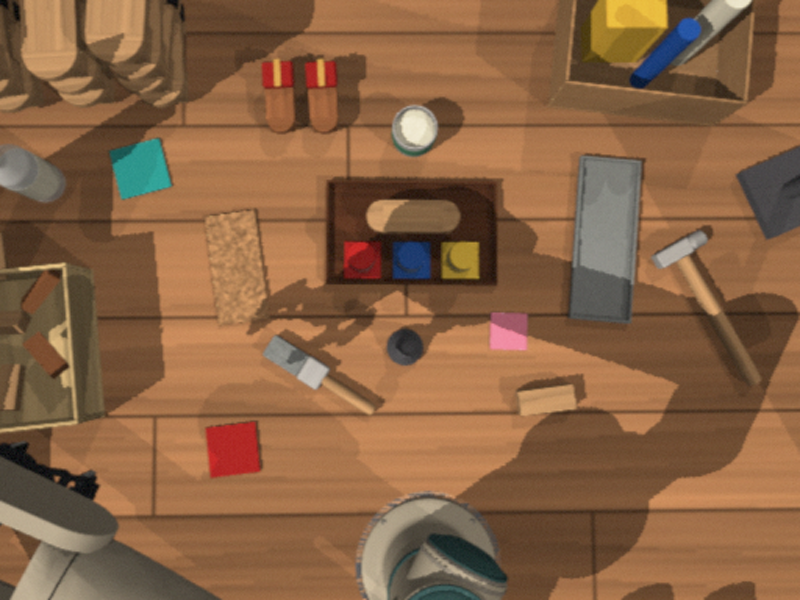

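View pics/scene1.png

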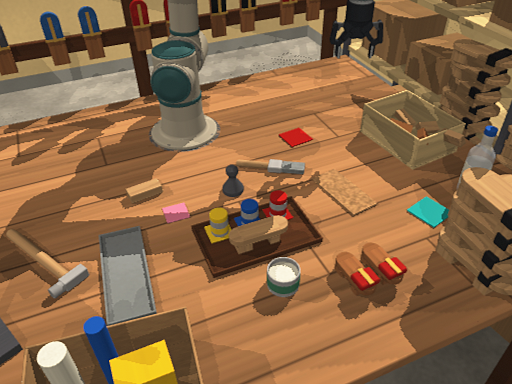

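```bash
python3 - <<'E'
from h import *
np.set_printoptions(precision=4,suppress=True)
a=snap('top'); im=a['img']; hsv=cv2.cvtColor(im,cv2.COLOR_RGB2HSV)
k=.64
def rect(name,m,box,z):
    x0,y0,x1,y1=[int(v*k) for v in box]
    q=np.zeros(m.shape,np.uint8); q[y0:y1,x0:x1]=m[y0:y1,x0:x1]
    q=cv2.morphologyEx(q*1,cv2.MORPH_CLOSE,np.ones((3,3)))
    c=max(cv2.findContours(q,0,2)[0],key=cv2.contourArea)
    p=cv2.boxPoints(cv2.minAreaRect(c)); w=np.array([onz(a,u,v,z)[:2] for u,v in p])
    e1=w[1]-w[0]; e2=w[2]-w[1]; L=e1 if np.hypot(*e1)>np.hypot(*e2) else e2
    print(name,w.mean(0),'size',np.hypot(*e1),np.hypot(*e2),'ang',np.degrees(np.arctan2(L[1],L[0]))%180)
H,S,V=[hsv[:,:,i].astype(int) for i in range(3)]
rect('red',((H<6)|(H>172))&(S>150)&(V>70),(340,235,388,285),.007)
rect('blue',(H>95)&(H<130)&(S>100),(386,235,436,285),.007)
rect('yel',(H>18)&(H<35)&(S>120)&(V>90),(436,235,490,285),.007)
rect('clog',(V>100)&(S<190),(350,190,475,236),.046)
rect('tray',(S<70),(560,145,655,330),.010)
# mat: differs from wood
rect('caddy',(V<75),(320,172,505,292),.012)
rect('pot',(S<110),(385,100,445,158),.05)
print('mat corners from view',[onz(a,u*k,v*k,.006)[:2] for u,v in((206,214),(256,209),(268,319),(220,325))])
cv2.imwrite('pics/crop.png',np.hstack([cv2.resize(im[105:190,200:325,::-1],None,fx=3.6,fy=3.6,interpolation=2),cv2.resize(im[125:212,120:180,::-1],(250,306),interpolation=2)]))
E
```

```text
red [0.4912 0.1016] size 0.06143888183135464 0.061741393683208606 ang 179.60057699969778
blue [0.4908 0.0236] size 0.05901617256438526 0.061813037737862196 ang 179.33838753559974
yel [ 0.4903 -0.0585] size 0.059160683969280675 0.06189107503384258 ang 179.05807247634255
clog [0.5573 0.0222] size 0.14681801619799958 0.052730720122570844 ang 89.75917004049876
tray [ 0.5237 -0.2972] size 0.2722219563092811 0.10527042508467989 ang 174.45853958597596
caddy [0.5303 0.0166] size 0.17844753962799983 0.28997932652316694 ang 87.29794558316263
pot [0.6927 0.0174] size 0.07508616926457817 0.08390949759689749 ang 179.28587896563337
mat corners from view [array([0.5675, 0.3576]), array([0.5755, 0.2759]), array([0.3948, 0.2555]), array([0.3856, 0.3331])]
```

View pics/crop.png

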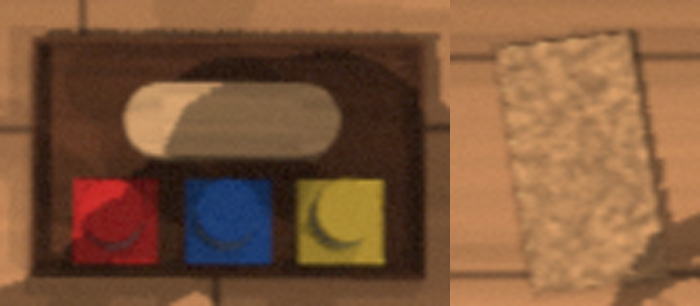

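>>> {"method": "step_arm", "body": {
  "plan": [0,0,0,-0.18,-0.41,0,0,0,-0.18,-0.41,0,0,0,-0.044,-0.41,-30,-45,0,0,-0.41,-30,-45,0,0,-0.41,-30,-45,0,0,-0.41,-30,-45,0,0,-0.41,-30,-45,0,0,-0.41,-30,-45,0,0,-0.41,-30,-45,0,0,-0.41],
  "force": 30
}}

```text
time_s: 1.4
tcp_pos: [0.4169, 0.1662, 0.2312]
orientation: [[-1.0, -0.0, 0.0], [-0.0, 1.0, 0.0], [-0.0, 0.0, -1.0]]
ft_force: [-1.1, 0.9, 0.4]
gripper_width: 0.702
finger_force: 0.0
```

>>> {"method": "step_arm", "body": {
  "plan": [-25,-48,0,0,-0.41,-25,-48,0,0,-0.41,-25,-48,0,0,-0.41,0,0,0,0,-0.41,0,0,0,0,-0.41]
}}

```text
time_s: 2.02
tcp_pos: [0.4911, 0.0241, 0.231]
orientation: [[-1.0, 0.0, -0.001], [0.0, 1.0, 0.0], [0.001, 0.0, -1.0]]
ft_force: [-0.5, 0.8, -0.8]
gripper_width: 0.706
finger_force: 0.0
```

```bash
python3 - <<'E'
from h import *
np.set_printoptions(precision=4,suppress=True)
s=snap('wrist','w1'); print(s['pose'],s['vfov']); t=robot.state(); print(t['orientation'],t['joint_pos'],t['gripper_width'])
E
```

```text
[[-0.0006  0.9524  0.3048  0.4128]
 [ 1.      0.0002  0.0012  0.0243]
 [ 0.0011  0.3048 -0.9524  0.3743]
 [ 0.      0.      0.      1.    ]] 70.47323842465696
[[-1.     -0.001  -0.0004]
 [-0.001   1.      0.0004]
 [ 0.0004  0.0004 -1.    ]] [-0.0254 -0.0421  1.4958  0.0004  1.6884 -1.5971] 0.7028939696981132
```

View pics/w1.png

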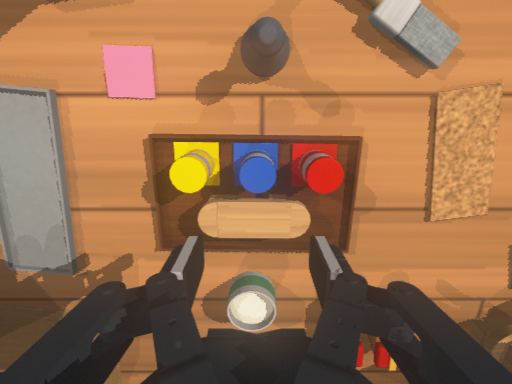

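Wrist view: lids near (190,171), (257,171), (322,171) on pads of own colour; clog at (254,219), mat at right (465,150), tray at left.

```bash
python3 - <<'E'
from h import *
np.set_printoptions(precision=4,suppress=True)
s=snap('wrist'); im=s['img']; g=cv2.medianBlur(cv2.cvtColor(im,cv2.COLOR_RGB2GRAY),3)
c=cv2.HoughCircles(g[140:200,150:360],cv2.HOUGH_GRADIENT_ALT,1,30,param1=100,param2=.5,minRadius=14,maxRadius=26)
if c is not None:
    for u,v,r in c[0]: print('lid',u+150,v+140,r,onz(s,u+150,v+140,.067)[:2])
hsv=cv2.cvtColor(im,cv2.COLOR_RGB2HSV).astype(int);H,S,V=hsv[...,0],hsv[...,1],hsv[...,2]
def rect(n,m,x0,y0,x1,y1,z):
    q=np.zeros(m.shape,np.uint8); q[y0:y1,x0:x1]=m[y0:y1,x0:x1]
    q=cv2.morphologyEx(q,cv2.MORPH_OPEN,np.ones((3,3)))
    k=max(cv2.findContours(q,0,2)[0],key=cv2.contourArea)
    w=np.array([onz(s,*p[0],z)[:2] for p in k],np.float32)
    print(n,cv2.minAreaRect(w*1000))
rect('clog',(V>120),190,192,320,245,.046)
rect('yelpad',(H>18)&(H<35)&(S>150),160,135,222,195,.007)
print(im[150,200:222:4],im[180,440:480:8])
for n,p in dict(red=(.4912,.1016,.007),yel=(.4903,-.0585,.007)).items(): print(n,proj(s,p))
for p in((437,98),(500,85),(430,220),(489,213)): print(onz(s,*p,.006)[:2])
E
```

```text
lid 325.0 175.0 20.167082 [0.4895 0.1054]
lid 256.0 175.0 20.235044 [0.4896 0.0251]
lid 188.0 173.0 19.1386 [ 0.4873 -0.0538]
clog ((553.507080078125, 22.104164123535156), (148.13746643066406, 59.2719612121582), 87.00357818603516)
yelpad ((494.4317626953125, -61.10442352294922), (70.26911926269531, 70.53912353515625), 0.07781635969877243)
[[189 160  88]
 [237 203  10]
 [242 212  10]
 [241 212  10]
 [241 211  10]
 [116  75  46]] [[216 156  94]
 [218 156  95]
 [181 130  80]
 [194 138  85]
 [214 153  93]]
red (np.float64(311.5885308211375), np.float64(165.5790744476399))
yel (np.float64(195.14413532045472), np.float64(164.7680662775565))
[0.4031 0.2569]
[0.3874 0.3334]
[0.5727 0.2813]
[0.5615 0.3653]
```

>>> {"method": "step_arm", "body": {
  "plan": [0,-40,0,0,-0.41,1,-41,0,0,-0.41,0,0,55,0,-0.41,0,0,55,0,-0.41,0,0,55,0,-0.41,0,0,30,0,-0.41,0,0,16,0,-0.41,0,0,0,0,-0.41]
}}

```text
time_s: 3.12
tcp_pos: [0.4902, -0.0565, 0.0201]
orientation: [[-1.0, -0.001, -0.001], [-0.001, 1.0, 0.0], [0.001, 0.0, -1.0]]
ft_force: [0.2, 0.2, 0.3]
gripper_width: 0.707
finger_force: 0.0
```

>>> {"method": "step_arm", "body": {
  "plan": [0,0,0,0,1,0,0,0,0,1,0,0,0,0,1,0,0,0,0,1,0,0,0,0,1]
}}

```text
time_s: 3.75
tcp_pos: [0.4917, -0.0571, 0.0221]
orientation: [[-1.0, -0.0, 0.004], [-0.0, 1.0, -0.0], [-0.004, -0.0, -1.0]]
ft_force: [-0.5, 2.3, 6.9]
gripper_width: 0.509
finger_force: 31.2
```

>>> {"method": "step_arm", "body": {
  "plan": [0,0,-30,0,1,0,0,-50,0,1,-23,-40,0,0,1,-23,-52,0,0,1,-23,-52,0,0,1,-23,-52,0,0,1,-22,-52,0,0,1,0,0,0,0,1,0,0,40,0,1,0,0,25,0,1]
}}

```text
time_s: 5.0
tcp_pos: [0.6036, -0.3042, 0.0334]
orientation: [[-1.0, -0.0, -0.002], [-0.0, 1.0, 0.001], [0.002, 0.001, -1.0]]
ft_force: [-0.6, -0.0, -1.4]
gripper_width: 0.508
finger_force: 31.3
```

```bash
python3 - <<'E'
from h import *
s=snap('wrist','w2'); t=robot.state(); print(t['tcp_pos'])
E
```

```text
[ 0.60206196 -0.30322721  0.0295083 ]
```

View pics/w2.png

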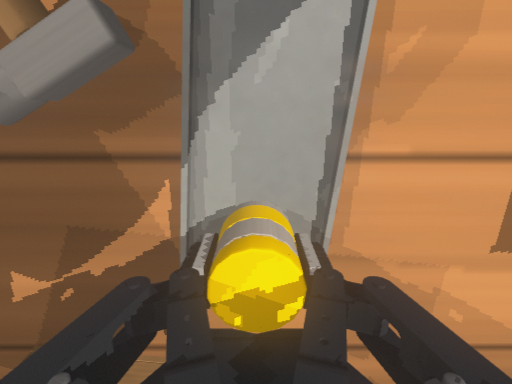

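>>> {"method": "step_arm", "body": {
  "plan": [0,0,8,0,1,0,0,4,0,1,0,0,0,0,1,0,0,0,0,1]
}}

```text
time_s: 5.55
tcp_pos: [0.6049, -0.3053, 0.0243]
orientation: [[-1.0, -0.0, 0.001], [-0.0, 1.0, -0.001], [-0.001, -0.001, -1.0]]
ft_force: [0.2, 0.4, -1.6]
gripper_width: 0.51
finger_force: 31.3
```

>>> {"method": "step_arm", "body": {
  "plan": [0,0,3,0,1,0,0,1,0,1,0,0,0,0,1]
}}

```text
time_s: 5.92
tcp_pos: [0.6045, -0.3051, 0.0193]
orientation: [[-1.0, -0.0, 0.0], [-0.0, 1.0, 0.0], [-0.0, 0.0, -1.0]]
ft_force: [-0.4, -0.1, -0.4]
gripper_width: 0.506
finger_force: 31.4
```

>>> {"method": "step_arm", "body": {
  "plan": [0,0,0,0,-0.41,0,0,0,0,-0.41,0,0,0,0,-0.41,0,0,-45,0,-0.41,0,0,-45,0,-0.41,16,45,0,0,-0.41,18,52,0,0,-0.41,18,52,0,0,-0.41,18,52,0,0,-0.41,18,52,0,0,-0.41]
}}

```text
time_s: 7.18
tcp_pos: [0.5157, -0.0506, 0.1096]
orientation: [[-1.0, -0.0, 0.001], [-0.0, 1.0, 0.0], [-0.001, 0.0, -1.0]]
ft_force: [0.9, 0.4, -0.8]
gripper_width: 0.705
finger_force: 0.0
```

>>> {"method": "step_arm", "body": {
  "plan": [18,52,0,0,-0.41,8,24,0,0,-0.41,0,0,0,0,-0.41]
}}

```text
time_s: 7.55
tcp_pos: [0.4901, 0.0251, 0.1097]
orientation: [[-1.0, -0.003, 0.001], [-0.003, 1.0, 0.0], [-0.001, 0.0, -1.0]]
ft_force: [-0.1, -0.1, -0.5]
gripper_width: 0.707
finger_force: 0.0
```

>>> {"method": "step_arm", "body": {
  "plan": [0,-1,45,0,-0.41,0,0,30,0,-0.41,0,0,14,0,-0.41,0,0,0,0,-0.41,0,0,0,0,1,0,0,0,0,1,0,0,0,0,1,0,0,0,0,1,0,0,0,0,1]
}}

```text
time_s: 8.68
tcp_pos: [0.4916, 0.0227, 0.0219]
orientation: [[-1.0, -0.0, 0.003], [-0.0, 1.0, -0.0], [-0.003, -0.0, -1.0]]
ft_force: [0.8, -1.2, 5.8]
gripper_width: 0.509
finger_force: 31.1
```

>>> {"method": "step_arm", "body": {
  "plan": [0,0,-30,0,1,0,0,-50,0,1,0,-40,0,0,1,-5,-52,0,0,1,-6,-52,0,0,1,-6,-52,0,0,1,-6,-52,0,0,1,-6,-50,0,0,1,-5,-23,0,0,1,0,0,30,0,1]
}}

```text
time_s: 9.93
tcp_pos: [0.5256, -0.3009, 0.0723]
orientation: [[-1.0, 0.002, 0.004], [0.002, 1.0, -0.003], [-0.004, -0.003, -1.0]]
ft_force: [0.2, 0.3, -1.0]
gripper_width: 0.51
finger_force: 31.0
```

>>> {"method": "step_arm", "body": {
  "plan": [0,0,30,0,1,0,0,12,0,1,0,0,5,0,1,0,0,0,0,1,0,0,0,0,1]
}}

```text
time_s: 10.55
tcp_pos: [0.5251, -0.2985, 0.0246]
orientation: [[-1.0, -0.0, 0.002], [-0.0, 1.0, -0.001], [-0.002, -0.001, -1.0]]
ft_force: [-0.3, 0.0, -0.7]
gripper_width: 0.508
finger_force: 31.0
```

>>> {"method": "step_arm", "body": {
  "plan": [0,0,4,0,1,0,0,1,0,1,0,0,0,0,1,0,0,0,0,-0.41,0,0,0,0,-0.41,0,0,0,0,-0.41,0,0,-45,0,-0.41,0,0,-45,0,-0.41,3,45,0,0,-0.41,5,52,0,0,-0.41]
}}

```text
time_s: 11.8
tcp_pos: [0.5165, -0.2006, 0.1089]
orientation: [[-1.0, 0.001, 0.001], [0.001, 1.0, -0.0], [-0.001, -0.0, -1.0]]
ft_force: [1.1, -0.0, -1.0]
gripper_width: 0.705
finger_force: 0.0
```

>>> {"method": "step_arm", "body": {
  "plan": [5,52,0,0,-0.41,5,52,0,0,-0.41,5,52,0,0,-0.41,5,52,0,0,-0.41,4,52,0,0,-0.41,2,44,0,0,-0.41,0,0,0,0,-0.41,0,0,0,0,-0.41]
}}

```text
time_s: 12.8
tcp_pos: [0.4903, 0.1026, 0.1082]
orientation: [[-1.0, -0.0, -0.0], [-0.0, 1.0, -0.0], [0.0, -0.0, -1.0]]
ft_force: [-0.3, -0.7, 0.6]
gripper_width: 0.704
finger_force: 0.0
```

>>> {"method": "step_arm", "body": {
  "plan": [0,0,45,0,-0.41,0,0,30,0,-0.41,0,0,13,0,-0.41,0,0,0,0,-0.41,0,0,0,0,1,0,0,0,0,1,0,0,0,0,1,0,0,0,0,1,0,0,0,0,1]
}}

```text
time_s: 13.92
tcp_pos: [0.4916, 0.1029, 0.0219]
orientation: [[-1.0, -0.0, 0.003], [-0.0, 1.0, 0.0], [-0.003, 0.0, -1.0]]
ft_force: [0.1, -0.6, 5.9]
gripper_width: 0.51
finger_force: 31.2
```

>>> {"method": "step_arm", "body": {
  "plan": [0,0,-30,0,1,0,0,-50,0,1,0,-40,0,0,1,7,-52,0,0,1,7,-52,0,0,1,7,-52,0,0,1,7,-52,0,0,1,7,-52,0,0,1,7,-52,0,0,1,4,-40,0,0,1]
}}

```text
time_s: 15.18
tcp_pos: [0.4437, -0.291, 0.1002]
orientation: [[-1.0, 0.001, -0.0], [0.001, 1.0, 0.0], [0.0, 0.0, -1.0]]
ft_force: [0.9, 0.4, -0.8]
gripper_width: 0.506
finger_force: 31.1
```

>>> {"method": "step_arm", "body": {
  "plan": [0,0,30,0,1,0,0,30,0,1,0,0,12,0,1,0,0,5,0,1,0,0,0,0,1,0,0,0,0,1]
}}

```text
time_s: 15.92
tcp_pos: [0.445, -0.2895, 0.0244]
orientation: [[-1.0, -0.0, 0.002], [-0.0, 1.0, -0.001], [-0.002, -0.001, -1.0]]
ft_force: [0.2, -0.2, -1.7]
gripper_width: 0.505
finger_force: 31.2
```

>>> {"method": "step_arm", "body": {
  "plan": [0,0,4,0,1,0,0,1,0,1,0,0,0,0,1,0,0,0,0,-0.41,0,0,0,0,-0.41,0,0,0,0,-0.41,0,0,-45,0,-0.41,0,0,-55,0,-0.65,-5,45,-50,0,-0.65,-8,52,-30,0,-0.65]
}}

```text
time_s: 17.18
tcp_pos: [0.4574, -0.1952, 0.1972]
orientation: [[-1.0, 0.002, 0.003], [0.002, 1.0, -0.001], [-0.003, -0.001, -1.0]]
ft_force: [1.1, 0.4, 0.4]
gripper_width: 0.826
finger_force: 0.0
```

>>> {"method": "step_arm", "body": {
  "plan": [-8,54,0,0,-0.65,-8,54,0,0,-0.65,-8,54,0,0,-0.65,-8,54,0,0,-0.65,0,0,0,0,-0.65,0,0,0,0,-0.65]
}}

```text
time_s: 17.92
tcp_pos: [0.4889, 0.0203, 0.1945]
orientation: [[-1.0, -0.001, -0.0], [-0.001, 1.0, -0.0], [0.0, -0.0, -1.0]]
ft_force: [0.3, 0.5, 0.4]
gripper_width: 0.825
finger_force: 0.0
```

```bash
python3 - <<'E'
from h import *
np.set_printoptions(precision=4,suppress=True)
s=snap('wrist','w3'); t=robot.state(); print(t['tcp_pos'])
im=s['img'];hsv=cv2.cvtColor(im,cv2.COLOR_RGB2HSV).astype(int);H,S,V=hsv[...,0],hsv[...,1],hsv[...,2]
def rect(n,m,z):
    x,y=[int(v) for v in proj(s,n[1]+(z,))]
    q=np.zeros(m.shape,np.uint8); R=n[2]; q[max(0,y-R):y+R,max(0,x-R):x+R]=m[max(0,y-R):y+R,max(0,x-R):x+R]
    q=cv2.morphologyEx(q,cv2.MORPH_OPEN,np.ones((3,3)))
    k=max(cv2.findContours(q,0,2)[0],key=cv2.contourArea)
    w=np.array([onz(s,*p[0],z)[:2] for p in k],np.float32)
    print(n[0],cv2.minAreaRect(w*1000),w.max(0),w.min(0))
rect(('red',(.491,.102),45),((H<8)|(H>172))&(S>180)&(V>80),.007)
rect(('blue',(.491,.022),45),(H>95)&(H<130)&(S>150),.007)
rect(('yel',(.491,-.058),45),(H>18)&(H<35)&(S>200),.007)
x,y=proj(s,(.557,.022,.046)); print('clog px',x,y)
E
```

```text
[0.4889 0.0198 0.1945]
red ((490.7258605957031, 103.5496597290039), (60.780235290527344, 60.358009338378906), 89.5234603881836) [0.521  0.1342] [0.4607 0.0731]
blue ((489.6399841308594, 28.300365447998047), (57.528724670410156, 47.533809661865234), 0.07115200161933899) [0.5184 0.0521] [0.4609 0.0045]
yel ((489.0088195800781, -57.05122756958008), (61.14010238647461, 60.87051010131836), 88.23983001708984) [ 0.5198 -0.0261] [ 0.4586 -0.0877]
clog px 256.965253556726 235.10882327063769
```

View pics/w3.png

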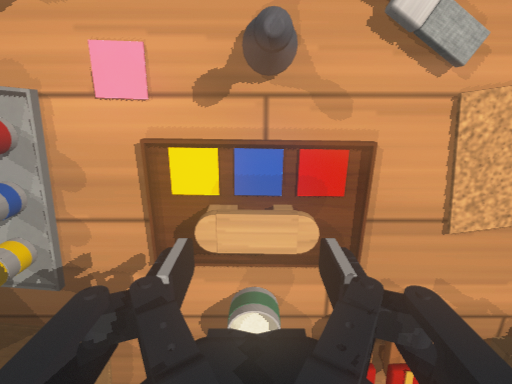

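>>> {"method": "step_arm", "body": {
  "plan": [0,0,0,0.1745,-0.65,0,0,0,0.1745,-0.65,0,0,0,0.1745,-0.65,0,0,0,0.1745,-0.65,0,0,0,0.1745,-0.65,0,0,0,0.1745,-0.65,0,0,0,0.1745,-0.65,0,0,0,0.1745,-0.65,0,0,0,0.1745,-0.65,2,40,40,0,-0.65]
}}

```text
time_s: 19.23
tcp_pos: [0.531, 0.0209, 0.1588]
orientation: [[0.004, 1.0, 0.009], [1.0, -0.004, -0.0], [-0.0, 0.009, -1.0]]
ft_force: [0.8, 0.0, 0.0]
gripper_width: 0.823
finger_force: 0.0
```

>>> {"method": "step_arm", "body": {
  "plan": [0,27,20,0,-0.65,0,0,40,0,-0.65,0,0,0,0,-0.65,0,0,0,0,-0.65]
}}

```text
time_s: 19.73
tcp_pos: [0.5565, 0.0218, 0.0963]
orientation: [[0.001, 1.0, 0.002], [1.0, -0.001, -0.0], [-0.0, 0.002, -1.0]]
ft_force: [0.0, -0.2, 1.3]
gripper_width: 0.826
finger_force: 0.0
```

>>> {"method": "step_arm", "body": {
  "plan": [0,0,40,0,-0.65,0,0,25,0,-0.65,0,0,10,0,-0.65,0,0,6,0,-0.65,0,0,0,0,-0.65],
  "force": 40
}}

```text
time_s: 20.35
tcp_pos: [0.5567, 0.0225, 0.0148]
orientation: [[-0.0, 1.0, 0.002], [1.0, 0.0, 0.0], [0.0, 0.002, -1.0]]
ft_force: [-0.5, -0.0, -0.1]
gripper_width: 0.821
finger_force: 0.0
```

>>> {"method": "step_arm", "body": {
  "plan": [0,0,0,0,1,0,0,0,0,1,0,0,0,0,1,0,0,0,0,1,0,0,0,0,1]
}}

```text
time_s: 20.98
tcp_pos: [0.5568, 0.0226, 0.015]
orientation: [[-0.0, 1.0, 0.002], [1.0, 0.0, 0.0], [0.0, 0.002, -1.0]]
ft_force: [-0.6, 0.0, 6.0]
gripper_width: 0.601
finger_force: 43.5
```

>>> {"method": "step_arm", "body": {
  "plan": [0,0,-20,0,1,0,0,-40,0,1,0,0,-50,0,1,45,-12,-20,0,1,48,-13,0,0,1,48,-13,0,0,1,48,-13,0,0,1,48,-12,0,0,1,47,-12,0,0,1,0,0,0,0,1]
}}

```text
time_s: 22.22
tcp_pos: [0.4794, 0.3093, 0.1431]
orientation: [[-0.005, 1.0, -0.001], [1.0, 0.005, 0.0], [0.0, -0.001, -1.0]]
ft_force: [0.7, -0.4, -1.8]
gripper_width: 0.603
finger_force: 42.7
```

>>> {"method": "step_arm", "body": {
  "plan": [0,0,0,0.179,1,0,0,0,0.179,1,0,0,0,0.179,1,0,0,0,0.179,1,0,0,0,0.179,1,0,0,0,0.179,1,0,0,0,0.179,1,0,0,0,0.177,1,0,0,0,0,1,0,0,0,0,1]
}}

```text
time_s: 23.48
tcp_pos: [0.4809, 0.3061, 0.1435]
orientation: [[0.99, 0.144, -0.0], [0.144, -0.99, -0.0], [-0.0, 0.0, -1.0]]
ft_force: [-0.2, 0.6, -1.2]
gripper_width: 0.6
finger_force: 42.7
```

```bash
python3 - <<'E'
from h import *
np.set_printoptions(precision=4,suppress=True)
s=snap('wrist','w4'); t=robot.state(); print(t['tcp_pos'],t['orientation'],s['pose'])
E
```

```text
[0.4809 0.3062 0.1435] [[ 0.9897  0.1432 -0.0002]
 [ 0.1432 -0.9897 -0.0001]
 [-0.0002  0.0001 -1.    ]] [[ 0.1444 -0.9421 -0.3027  0.5583]
 [-0.9895 -0.1376 -0.0437  0.3177]
 [-0.0005  0.3058 -0.9521  0.2867]
 [ 0.      0.      0.      1.    ]]
```

View pics/w4.png

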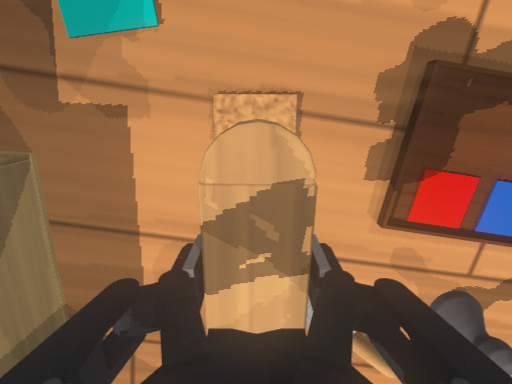

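Far end of the mat is visible (corners ≈(213,95), (302,92)), almost aligned with the clog (toe end ~ (258,121)).

```bash
python3 - <<'E'
from h import *
np.set_printoptions(precision=4,suppress=True)
s=snap('wrist'); im=s['img']
A=onz(s,213,95,.006)[:2];B=onz(s,302,92,.006)[:2]
L=onz(s,214,136,.006)[:2];R=onz(s,300,136,.006)[:2]
print(A,B,np.hypot(*(A-B)))
for p,q in((L,A),(R,B)): print(np.degrees(np.arctan2(*(q-p)[::-1])))
e=A-B; print('end-edge normal ang',np.degrees(np.arctan2(e[1],e[0]))-90)
for a in(7.,8.,9.): 
    d=np.array([np.cos(np.radians(a)),np.sin(np.radians(a))]); m=(A+B)/2; print(a,m-d*.09*np.sign(d@(m-[.481,.307])))
# clog toe position at sole top z
st=robot.state(); z=st['tcp_pos'][2]+.031
t=onz(s,258,121,z)[:2]; print('clog end',t,'dist from tcp along x',(t-st['tcp_pos'][:2])@np.array(st['orientation'])[:2,0],'side',(t-st['tcp_pos'][:2])@np.array(st['orientation'])[:2,1])
g=cv2.cvtColor(im,cv2.COLOR_RGB2HSV); print(im[80:105:3,250].tolist())
E
```

```text
[0.5616 0.3608] [0.5768 0.2757] 0.08646894235777108
6.980369686314851
8.457701983682739
end-edge normal ang 10.088824749985733
7.0 [0.4799 0.3073]
8.0 [0.4801 0.3057]
9.0 [0.4803 0.3042]
clog end [0.5524 0.3162] dist from tcp along x 0.07221326658308942 side 0.000387097730165692
[[200, 138, 81], [202, 137, 83], [197, 134, 82], [171, 117, 71], [144, 99, 62], [211, 149, 91], [208, 147, 89], [194, 138, 85], [197, 140, 85]]
```

>>> {"method": "step_arm", "body": {
  "plan": [1,0,50,0,1,0,0,40,0,1,0,0,20,0,1,0,0,8,0,1,0,0,4,0,1,0,0,0,0,1,0,0,0,0,1]
}}

```text
time_s: 24.45
tcp_pos: [0.4824, 0.307, 0.0227]
orientation: [[0.99, 0.141, 0.002], [0.141, -0.99, 0.001], [0.002, -0.001, -1.0]]
ft_force: [-0.2, 0.0, -0.8]
gripper_width: 0.6
finger_force: 42.7
```

>>> {"method": "step_arm", "body": {
  "plan": [0,0,3,0,1,0,0,1.5,0,1,0,0,0,0,1,0,0,0,0,1]
}}

```text
time_s: 24.95
tcp_pos: [0.4818, 0.3067, 0.0171]
orientation: [[0.99, 0.141, -0.0], [0.141, -0.99, 0.0], [-0.0, -0.0, -1.0]]
ft_force: [-0.0, 0.4, -1.7]
gripper_width: 0.606
finger_force: 42.8
```

>>> {"method": "step_arm", "body": {
  "plan": [0,0,0.7,0,1,0,0,0,0,1,0,0,0,0,-0.65,0,0,0,0,-0.65,0,0,0,0,-0.65,0,0,0,0,-0.65,0,0,-40,0,-0.65,0,0,-50,0,-0.65,0,0,-60,0,-0.65,0,0,-30,0,-0.65]
}}

```text
time_s: 26.2
tcp_pos: [0.4827, 0.3072, 0.2007]
orientation: [[0.99, 0.141, 0.005], [0.141, -0.99, 0.003], [0.005, -0.002, -1.0]]
ft_force: [0.2, 0.1, 0.0]
gripper_width: 0.827
finger_force: 0.0
```

>>> {"method": "step_arm", "body": {
  "plan": [0,0,0,0,-0.41,0,0,0,0,-0.41]
}}

```text
time_s: 26.45
tcp_pos: [0.4813, 0.3064, 0.1948]
orientation: [[0.99, 0.141, -0.002], [0.141, -0.99, -0.001], [-0.002, 0.001, -1.0]]
ft_force: [-0.0, -0.1, -0.2]
gripper_width: 0.703
finger_force: 0.0
```

```bash
python3 - <<'E'
from h import *
s=snap('wrist','w5'); t=robot.state(); print(t['tcp_pos'],t['time_s'],t['joint_pos'])
E
```

```text
[0.48116617 0.30633734 0.19426124] 26.5 [5.02168794e-01 1.95985932e-01 1.31806079e+00 6.62899314e-05
 1.63094558e+00 1.93170231e+00]
```

View pics/w5.png

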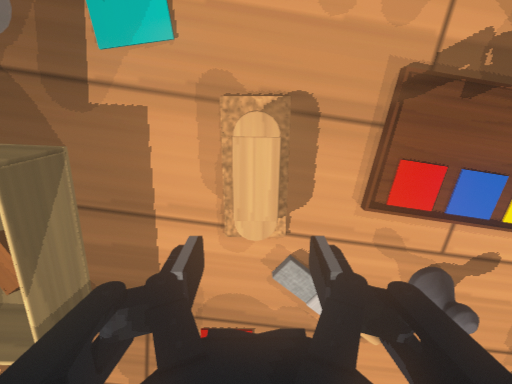

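```bash
python3 - <<'E'
from h import *
np.set_printoptions(precision=4,suppress=True)
s=snap('wrist'); im=s['img']
X=np.array(robot.state()['orientation'])[:2,:2]; T=np.array(robot.state()['tcp_pos'][:2])
f=lambda u,v,z: ((onz(s,u,v,z)[:2]-T)@X*1000)
print('mat corners',*[f(u,v,.006) for u,v in((220,96),(291,97),(226,236),(287,236))])
print('clog far',f(257,111,.048),'near',f(258,240,.048),'sides',f(233,175,.048),f(281,175,.048))
print('mat sides at 175',f(222,175,.006),f(289,175,.006))
cv2.imwrite('pics/w5c.png',cv2.resize(im[85:250,200:310,::-1],None,fx=3.5,fy=3.5,interpolation=2))
E
```

```text
mat corners [ 87.794  -41.8319] [86.7702 39.7679] [-90.4947 -40.9077] [-90.4563  41.5111]
clog far [72.2442  0.5419] near [-74.2929   1.9808] sides [  5.0523 -25.6369] [ 5.0837 26.9552]
mat sides at 175 [ -5.6381 -43.0861] [-5.588  40.9833]
```

View pics/w5c.png

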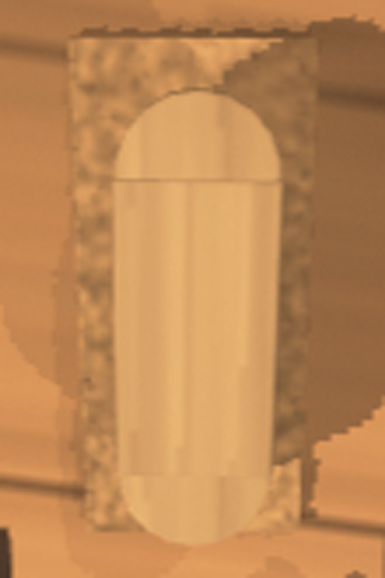

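>>> {"method": "step_arm", "body": {
  "plan": [0,0,0,0.142,-0.41,0,45,0,0,-0.41,-4,55,0,0,-0.41,-4,55,0,0,-0.41,-4,55,0,0,-0.41,-4,55,0,0,-0.41,-4,55,0,0,-0.41,-4,55,0,0,-0.41,-4,55,0,0,-0.41,-4,55,0,0,-0.41],
  "force": 30
}}

```text
time_s: 27.8
tcp_pos: [0.4487, -0.1798, 0.1951]
orientation: [[1.0, -0.001, -0.002], [-0.001, -1.0, 0.001], [-0.002, -0.001, -1.0]]
ft_force: [1.5, 0.1, -0.5]
gripper_width: 0.702
finger_force: 0.0
```

>>> {"method": "step_arm", "body": {
  "plan": [-4,55,0,0,-0.41,0,55,0,0,-0.41,0,0,40,0,-0.41,0,0,35,0,-0.41,0,0,0,0,-0.41,0,0,0,0,-0.41]
}}

```text
time_s: 28.55
tcp_pos: [0.4458, -0.2884, 0.1224]
orientation: [[1.0, -0.0, 0.001], [-0.0, -1.0, -0.001], [0.001, 0.001, -1.0]]
ft_force: [0.3, -0.3, 0.4]
gripper_width: 0.706
finger_force: 0.0
```

```bash
python3 - <<'E'
from h import *
np.set_printoptions(precision=4,suppress=True)
s=snap('wrist','w6'); t=robot.state(); print(t['tcp_pos'],t['orientation'])
for n,p in dict(r=(.4448,-.2893,.064),b=(.5245,-.298,.064),y=(.6045,-.305,.064)).items(): print(n,proj(s,p))
g=cv2.medianBlur(cv2.cvtColor(s['img'],cv2.COLOR_RGB2GRAY),3)
c=cv2.HoughCircles(g,cv2.HOUGH_GRADIENT_ALT,1,40,param1=100,param2=.5,minRadius=18,maxRadius=50)
if c is not None:
    for u,v,r in c[0]: print(u,v,r,onz(s,u,v,.064)[:2])
E
```

```text
[ 0.4462 -0.2886  0.1231] [[ 1.     -0.0004  0.002 ]
 [-0.0004 -1.     -0.0014]
 [ 0.002   0.0014 -1.    ]]
r (np.float64(257.7063017540597), np.float64(209.88314340611706))
b (np.float64(270.26000171920094), np.float64(104.5620384680414))
y (np.float64(283.71209890777374), np.float64(-31.88530881299124))
256.0 209.0 36.82612 [ 0.4456 -0.2879]
168.0 108.0 43.90493 [ 0.5222 -0.2256]
111.0 254.0 33.061146 [ 0.405  -0.1661]
273.0 104.0 32.796276 [ 0.5249 -0.2999]
256.0 209.0 26.797588 [ 0.4456 -0.2879]
380.0 365.0 22.60744 [ 0.2823 -0.4092]
```

View pics/w6.png

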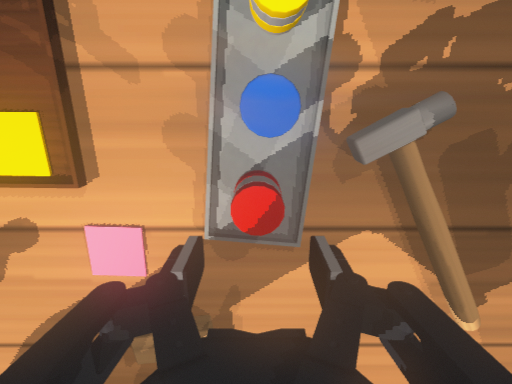

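>>> {"method": "step_arm", "body": {
  "plan": [0,0,45,0,-0.41,0,0,40,0,-0.41,0,0,18,0,-0.41,0,0,0,0,-0.41,0,0,0,0,-0.41,0,0,0,0,1,0,0,0,0,1,0,0,0,0,1,0,0,0,0,1]
}}

```text
time_s: 29.72
tcp_pos: [0.4464, -0.289, 0.0204]
orientation: [[1.0, -0.001, 0.003], [-0.001, -1.0, -0.002], [0.003, 0.002, -1.0]]
ft_force: [-0.7, -0.0, 7.4]
gripper_width: 0.51
finger_force: 30.2
```

>>> {"method": "step_arm", "body": {
  "plan": [0,0,-30,0,1,0,0,-50,0,1,5,-45,0,0,1,6,-52,0,0,1,6,-52,0,0,1,6,-52,0,0,1,6,-52,0,0,1,6,-52,0,0,1,6,-52,0,0,1,4,-34,0,0,1]
}}

```text
time_s: 30.98
tcp_pos: [0.4906, 0.1049, 0.0987]
orientation: [[1.0, 0.001, 0.0], [0.001, -1.0, 0.0], [0.0, -0.0, -1.0]]
ft_force: [-0.1, -0.5, -0.4]
gripper_width: 0.51
finger_force: 31.2
```

>>> {"method": "step_arm", "body": {
  "plan": [0,0,25,0,1,0,0,25,0,1,0,0,12,0,1,0,0,5,0,1,0,0,0,0,1,0,0,0,0,1]
}}

```text
time_s: 31.72
tcp_pos: [0.4913, 0.1027, 0.0324]
orientation: [[1.0, -0.001, 0.002], [-0.001, -1.0, 0.0], [0.002, -0.0, -1.0]]
ft_force: [-0.7, 0.2, -1.6]
gripper_width: 0.507
finger_force: 31.3
```

>>> {"method": "step_arm", "body": {
  "plan": [0,0,6,0,1,0,0,2.5,0,1,0,0,0,0,1,0,0,0,0,1,0,0,0,0,-0.41,0,0,0,0,-0.41,0,0,0,0,-0.41,0,0,-40,0,-0.41,0,0,-50,0,-0.41,4,45,0,0,-0.41]
}}

```text
time_s: 32.98
tcp_pos: [0.4971, 0.059, 0.1177]
orientation: [[1.0, 0.003, 0.009], [0.003, -1.0, 0.001], [0.009, -0.001, -1.0]]
ft_force: [1.5, -0.6, -0.4]
gripper_width: 0.707
finger_force: 0.0
```

>>> {"method": "step_arm", "body": {
  "plan": [5,52,0,0,-0.41,5,52,0,0,-0.41,5,52,0,0,-0.41,5,52,0,0,-0.41,5,52,0,0,-0.41,5,52,0,0,-0.41,0,44,0,0,-0.41,0,0,0,0,-0.41,0,0,0,0,-0.41]
}}

```text
time_s: 34.1
tcp_pos: [0.5244, -0.2979, 0.1125]
orientation: [[1.0, -0.001, -0.0], [-0.001, -1.0, 0.001], [-0.0, -0.001, -1.0]]
ft_force: [0.3, 0.7, 0.2]
gripper_width: 0.708
finger_force: 0.0
```

>>> {"method": "step_arm", "body": {
  "plan": [0,0,45,0,-0.41,0,0,32,0,-0.41,0,0,15,0,-0.41,0,0,0,0,-0.41,0,0,0,0,-0.41,0,0,0,0,1,0,0,0,0,1,0,0,0,0,1,0,0,0,0,1]
}}

```text
time_s: 35.22
tcp_pos: [0.5254, -0.2988, 0.0227]
orientation: [[1.0, -0.001, 0.003], [-0.001, -1.0, -0.001], [0.003, 0.001, -1.0]]
ft_force: [-0.4, 1.4, 5.6]
gripper_width: 0.51
finger_force: 30.9
```

>>> {"method": "step_arm", "body": {
  "plan": [0,0,-30,0,1,0,0,-50,0,1,-4,-45,0,0,1,-6,-52,0,0,1,-6,-52,0,0,1,-6,-52,0,0,1,-6,-52,0,0,1,-6,-45,0,0,1,0,-22.5,0,0,1,0,0,0,0,1]
}}

```text
time_s: 36.48
tcp_pos: [0.4905, 0.0233, 0.101]
orientation: [[1.0, 0.002, 0.0], [0.002, -1.0, 0.0], [0.0, -0.0, -1.0]]
ft_force: [0.1, 0.0, -0.9]
gripper_width: 0.508
finger_force: 31.0
```

>>> {"method": "step_arm", "body": {
  "plan": [0,0,25,0,1,0,0,25,0,1,0,0,12,0,1,0,0,5,0,1,0,0,0,0,1,0,0,0,0,1]
}}

```text
time_s: 37.22
tcp_pos: [0.4912, 0.0221, 0.0348]
orientation: [[1.0, -0.001, 0.002], [-0.001, -1.0, 0.0], [0.002, -0.0, -1.0]]
ft_force: [-0.1, -0.2, -0.7]
gripper_width: 0.508
finger_force: 31.0
```

>>> {"method": "step_arm", "body": {
  "plan": [0,0,6,0,1,0,0,2.5,0,1,0,0,0,0,1,0,0,0,0,1,0,0,0,0,-0.41,0,0,0,0,-0.41,0,0,0,0,-0.41,0,0,-40,0,-0.41,0,0,-50,0,-0.41,14,45,0,0,-0.41]
}}

```text
time_s: 38.48
tcp_pos: [0.5071, -0.0218, 0.1203]
orientation: [[1.0, 0.003, 0.009], [0.003, -1.0, -0.0], [0.009, 0.0, -1.0]]
ft_force: [1.1, -0.6, -0.7]
gripper_width: 0.706
finger_force: 0.0
```

>>> {"method": "step_arm", "body": {
  "plan": [18,50,0,0,-0.41,18,50,0,0,-0.41,18,50,0,0,-0.41,18,50,0,0,-0.41,18,50,0,0,-0.41,10,32,0,0,-0.41,0,0,0,0,-0.41,0,0,0,0,-0.41]
}}

```text
time_s: 39.48
tcp_pos: [0.6043, -0.3042, 0.115]
orientation: [[1.0, -0.0, -0.001], [-0.0, -1.0, 0.001], [-0.001, -0.001, -1.0]]
ft_force: [-0.0, -0.2, -0.1]
gripper_width: 0.707
finger_force: 0.0
```

>>> {"method": "step_arm", "body": {
  "plan": [0,1,45,0,-0.41,0,0,35,0,-0.41,0,0,14,0,-0.41,0,0,0,0,-0.41,0,0,0,0,-0.41,0,0,0,0,1,0,0,0,0,1,0,0,0,0,1,0,0,0,0,1]
}}

```text
time_s: 40.6
tcp_pos: [0.6054, -0.3063, 0.0235]
orientation: [[1.0, -0.001, 0.003], [-0.001, -1.0, -0.001], [0.003, 0.001, -1.0]]
ft_force: [0.1, 1.7, 7.5]
gripper_width: 0.506
finger_force: 31.0
```

>>> {"method": "step_arm", "body": {
  "plan": [0,0,-30,0,1,0,0,-50,0,1,-20,-45,0,0,1,-23,-50,0,0,1,-23,-50,0,0,1,-23,-50,0,0,1,-20,-40,0,0,1,-5,-12,0,0,1,0,0,0,0,1]
}}

```text
time_s: 41.72
tcp_pos: [0.4907, -0.0587, 0.1017]
orientation: [[1.0, 0.0, 0.001], [0.0, -1.0, -0.0], [0.001, 0.0, -1.0]]
ft_force: [-0.0, -1.4, -1.2]
gripper_width: 0.51
finger_force: 31.2
```

>>> {"method": "step_arm", "body": {
  "plan": [0,0,25,0,1,0,0,25,0,1,0,0,12,0,1,0,0,5,0,1,0,0,0,0,1,0,0,0,0,1]
}}

```text
time_s: 42.48
tcp_pos: [0.4912, -0.059, 0.0353]
orientation: [[1.0, -0.001, 0.002], [-0.001, -1.0, -0.0], [0.002, 0.0, -1.0]]
ft_force: [0.9, -0.1, -1.0]
gripper_width: 0.51
finger_force: 31.2
```

>>> {"method": "step_arm", "body": {
  "plan": [0,-1,5,0,1,0,0,3.5,0,1,0,0,0,0,1,0,0,0,0,1,0,0,0,0,-0.41,0,0,0,0,-0.41,0,0,0,0,-0.41,0,0,-40,0,-0.41,0,0,-50,0,-0.41,0,0,-60,0,-0.41]
}}

```text
time_s: 43.72
tcp_pos: [0.4899, -0.0577, 0.1766]
orientation: [[1.0, -0.001, -0.002], [-0.001, -1.0, 0.0], [-0.002, -0.0, -1.0]]
ft_force: [1.6, 0.3, 0.5]
gripper_width: 0.706
finger_force: 0.0
```

>>> {"method": "step_arm", "body": {
  "plan": [-30,-40,-30,0,-0.41,-40,-40,-30,0,-0.41,0,0,0,0,-0.41,0,0,0,0,-0.41]
}}

```text
time_s: 44.22
tcp_pos: [0.4217, 0.0211, 0.2347]
orientation: [[1.0, -0.0, -0.0], [-0.0, -1.0, -0.0], [-0.0, 0.0, -1.0]]
ft_force: [-0.5, 0.0, 0.2]
gripper_width: 0.702
finger_force: 0.0
```

```bash
python3 - <<'E'
from h import *
np.set_printoptions(precision=4,suppress=True)
s=snap('wrist'); im=s['img']; t=robot.state(); print(t['tcp_pos'],t['time_s'],s['pose'][:3])
for n,p in dict(r=(.4908,.1028),b=(.490,.0225),y=(.4895,-.0573)).items():
    u,v=proj(s,p+(.067,)); print(n,u,v)
g=cv2.medianBlur(cv2.cvtColor(im,cv2.COLOR_RGB2GRAY),3)
c=cv2.HoughCircles(g,cv2.HOUGH_GRADIENT_ALT,1,40,param1=100,param2=.5,minRadius=14,maxRadius=40)
if c is not None:
    for u,v,r in c[0]: print(u,v,r,onz(s,u,v,.067)[:2])
u,v=[int(q) for q in proj(s,(.49,.022,.03))]
cv2.imwrite('pics/w7.png',cv2.resize(im[max(0,v-60):v+60,max(0,u-120):u+120,::-1],None,fx=3.2,fy=3.2,interpolation=2)); print(u,v)
E
```

```text
[0.4217 0.0208 0.2341] 44.275 [[ 0.0003 -0.9521 -0.3058  0.4998]
 [-1.     -0.0004  0.0003  0.0214]
 [-0.0004  0.3058 -0.9521  0.3779]]
r 182.19714972133244 113.89168937990546
b 255.24462608453604 114.67020131330273
y 327.7533071411839 115.16424487037891
181.0 118.0 23.758768 [0.4864 0.1045]
326.0 116.0 24.820337 [ 0.4886 -0.0554]
254.0 118.0 24.291138 [0.4865 0.0239]
378.0 251.0 31.994741 [ 0.3209 -0.1358]
116.0 310.0 33.99311 [0.2278 0.217 ]
34.0 310.0 24.260511 [0.2277 0.3314]
247.0 213.0 21.492174 [0.3736 0.0327]
343.0 50.0 23.039707 [ 0.554  -0.0678]
375.0 365.0 18.19965 [ 0.1269 -0.1579]
255 113
```

View pics/w7.png

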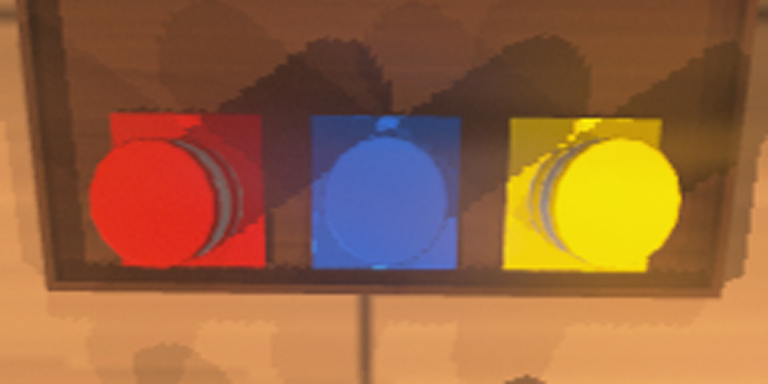

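```bash
python3 - <<'E'
from h import *
np.set_printoptions(precision=4,suppress=True)
s=snap('wrist'); P=lambda c,r,z: onz(s,135+c/3.2,53+r/3.2,z)[:2]
print('lids',[P(c,r,.067) for c,r in((152.5,201),(384.5,199.5),(619,201.5))])
for n,q in dict(r=((111,113),(266,268)),b=((312,116),(460,269)),y=((509,117),(661,271))).items():
    a,b=P(*q[0],.007),P(*q[1],.007); print(n,(a+b)/2,b-a)
E
```

```text
lids [array([0.4886, 0.102 ]), array([0.4891, 0.0223]), array([ 0.4884, -0.0583])]
r [0.4897 0.1018] [-0.0608 -0.0591]
b [0.4889 0.0211] [-0.0601 -0.0605]
y [ 0.4883 -0.0603] [-0.0606 -0.0664]
```

```bash
python3 -c "
from bench import robot
print(robot.sign_off())"
```

```text
the job is handed in; nothing more can be done
None
```

I've handed the job in: the clog lies sole up on the mat, centred within about 1 mm. All three tins went through the tray and now stand on their own-colour pads, centred within about 2 mm. The arm kept clear of the glue pot, though I took no final picture of the whole scene, and it took about 44 s of the 136 s allowed.

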